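# Discharge the bench light source and hold a lamp cartridge home in its bayonet socket

### The job

Before changing the lamp, press the sprung discharge pedal on the blue unit down to its stop, keep it there for a good second and let it come up again. Then take the lamp cartridge (the one with two side lugs and a straight bar grip), set its lugs into the slots of the bayonet socket, push it down against the spring and twist it clockwise a quarter turn. The socket's sprung contact ring pushes back, so finish still gripping the cartridge, holding it pushed in and fully turned, and leave the other loose things where they are.

Things in the scene. Friction and masses are not known exactly. Their poses are not given: they have to be found in the camera images.
- lamp_center (a point): centre (half-way up, 33.5 mm above the underside) of the loose lamp cartridge standing upright, 67 mm tall, 0.1 to 0.21 kg. z up, x along its bar grip and both lugs. Steel barrel 29 mm in diameter, 26 mm high, its foot tapering to 20 mm over the lowest 7 mm; on it, at +x and -x, a lug 7 mm wide, tips 21 mm from the axis, 7 to 14 mm above the underside. A half turn about z changes nothing.
- lamp_bar (a point): centre of the cartridge's plastic bar grip, 49 mm above its underside: flat-sided bar 40 mm long (x), 16 mm thick (y), 31 to 67 mm above the underside; grip it across the 16 mm. Below the bar is a round grey flange 42 mm in diameter, 26 to 31 mm above the underside.
- socket_mouth (a point): centre of the bayonet socket's mouth, on the top face of a fixed upright eight-sided aluminium collar 62 mm across on the blue unit, 98 mm above the bench. z up; x along the two lug slots (at +x and -x, 12 mm wide, open to the collar's outside); bore 33 mm in diameter. Lugs pass down the slots, then turn clockwise (seen from above) under an 8 mm lip to a stop at about 1.6 rad.
- plunger (a joint): m pressed of the sprung plunger in the socket; free (0) its top is 16 mm below the mouth, where it meets the cartridge's underside. The lugs can turn from 0.006 (under the lip) to 0.010 (flange on the collar's top), that is with the flange 4 to 0 mm above the collar. About 5 N at 0, 9 N at 0.010.
- ring (a joint): rad turned of the socket's sprung contact ring: 0 at rest, grows as the lugs drive it clockwise. The lugs meet it after about 0.17 rad of turn; it reads about 1.40 at a quarter turn (bar grip then across the slots), stop at 1.46. Springs back with 0.05 to 0.14 N m.
- pedal_pad (a point): point on top of the discharge pedal, a ribbed steel plate 95 x 54 x 8 mm on the blue unit; on its middle line, 15 mm from the free end, 75 mm from the hinge. x runs along the plate to the hinge (sloping down 0.26 rad while up, level at the stop), z normal to the plate. 113 mm above the bench when up, 94 mm at the stop. Press straight down here.
- pedal (a joint): pedal angle, rad: 0 up (sprung), 0.26 pressed to its stop. About 5 N at the pad to start it, 12 N at the stop.
- blank_center (a point): centre (half-way up) of the blanking plug, a bystander: barrel and flange like the cartridge's but no lugs, and a round knob 26 mm in diameter on top; 53 mm tall, loose, standing. It and the lamp cartridge stand on either side of the unit, either way round.
- adaptor_center (a point): centre of a white power adaptor lying on the bench, a bystander, 62 x 95 x 34 mm, loose.
- driver: a screwdriver lying on the bench, a bystander, 180 mm long, loose.
- unit: the fixed blue instrument chassis, 180 (x) by 300 (y) by 60 mm high; origin at the middle of its underside, x towards its back. Socket and pedal stand on it, 80 mm either side of its middle along y, either way round; the socket may be turned up to 0.3 rad against it.

How it is judged:
By the outcome, as a careful person would: the job done as asked, in the order asked, and still so for the second after the job is handed in, while the arm keeps its last pose, push and grip.
It also fails if it takes over 61 s, if anything falls off the work surface, if the arm or the gripper's body presses on something with over 40 N, if the wrist force passes 120 N, or if a joint passes its speed limit or range.

### The arm

A 6-joint arm with a two-finger parallel gripper is mounted at the origin on the work surface. World frame = base frame: x ahead of the robot, y to its left, z up, the work surface at z = 0. Lengths are in m, angles in rad, forces in N, time in s.
With the tool pointing down it reaches from about 0.375 to 0.9 m from the base axis. Payload 3.1 kg.
Tool frame: the origin (TCP) lies between the finger pads; the fingertips stand 8 mm ahead of it and the grasp point (between the pads) lies 11 mm behind it; z points along the fingers, y is the line along which they close (so a half turn about z gives the same grasp; the last joint's range is limited). The gripper opens to 85 mm and grips with 20 to 120 N. Pads are 22 mm wide; open, the fingers measure 114 mm over their backs; the gripper's body (76 mm by 85 mm) begins 54 mm behind the grasp point. The pads swing forward as they close: fully open they stand 13 mm farther back than shut.
Start: joints at [-0.178, 0.527, 1.433, -0, 1.181, -0.178], TCP at [0.625, 0, 0.217] pointing down, gripper open.
Joint ranges: [-3.08, 3.08], [-0.75, 2.2], [0.22, 2.44], [-1.43, 4.57], [0, 2.65], [-2.85, 2.85]. Speed limits (rad/s): [2.79, 2.79, 3.14, 3.14, 3.14, 3.14].

### API

Orientations are given as a unit quaternion [x, y, z, w].
In Python, from station import readout, cams, sign_off gives the robot as it stands.
- The arm moves only by the tool send_rows, never from a script. Its argument "commands" is text: rows parted by semicolons, each of 5 numbers parted by spaces: the finger opening in mm, from 0 to 85.4, then the shift along the tool's x, y, z each as a share of 0.02 m, from -1 to 1, then the turn about the tool's z as a share of 4 degrees, from -1 to 1. In form: grip dx dy dz spin; .... A call has 1 to 20 rows; each row shifts and turns the commanded pose from where the row before left it, along the tool's axes as they then stand; what a row does not reach is not made up. A row lasts 1/12 s, in which the tool goes at most 41.7 mm and 7.16 degrees, less where a joint would pass 70% of its speed; a pose out of reach is approached as far as the arm can. A call with a number of a shift or a turn outside -1 to 1 is refused whole. A call with a gripper value outside its range is refused whole. The fingers move at their own pace and stop on an object; "grip_force" is the grip in N (left out, the last holds). Time passes only in rows, so rows that do not move let the fingers close. It gives the time, the measured TCP pose, the force, the opening and the grip force at its end, in the units of the state.
- readout.sense(): the state, without advancing time (a new reading comes with each control period).
- cams.snapshot(name): name is "scene" or "side" or "wrist"; returns a dict with "pixels" (420x560x3 uint8, red, green, blue), "intrinsics" (3x3 intrinsics, pixels), "eye" and "rotation" of the camera in the world. Camera axes: x right, y down, z forward; pixel columns grow to the right and rows downward; lengths in m; the calibration is good to about 2 mm. The wrist camera is an equidistant fisheye: a pixel r from the principal point sees the ray r / f radians off the axis. A picture is of the moment at which its call begins. There is no depth.
- sign_off(): hands the job in; it is judged then, once.
The state is a dict: "t": time; "q": joint angles; "qd": joint speeds; "tau": joint torques, N m; "tcp_pos": TCP position; "tool_rot": TCP orientation; "force": force on the tool from outside, world axes, zero at the start; "ft_torque": the same for the moment, N m; "finger_gap": opening from 0.0 (shut) to 1.0 (fully open); "gripper_force": force on a finger pad.
Only numpy, scipy, OpenCV 4.12 (cv2) and the standard library are available. Lean on these libraries where they do the work, as an engineer would, in place of code of your own. Each camera call takes 0.05 s, during which the arm holds its last target. There are 200 camera calls.

## Working session

There is one attempt and no reset: what is moved stays moved. The work goes in short steps, Python scripts to look and compute and a tool call to move; the robot and the scene stay as the last step left them, time stands still between calls to the robot, and variables do not carry over. Pictures are saved under pics/ and viewed, at most 12 in all, crops included, and the job is handed in when it is done.

Besides the shell and the picture viewer there is one more tool, called after ">>>" as name(argument=value, ...) on one line, values as JSON. send_rows: Moves the arm, as the interface text tells. Its arguments: {"type":"object","properties":{"commands":{"type":"string"},"grip_force":{"type":"number"}},"required":["commands"]}

```bash
mkdir -p pics; ls; cat > h.py <<'E'
import numpy as np, cv2
from station import readout, cams, sign_off
def snap(name,fn):
    s=cams.snapshot(name); np.savez('pics/'+fn+'.npz',**{k:np.array(v) for k,v in s.items()})
    cv2.imwrite('pics/'+fn+'.png',np.array(s['pixels'])[:,:,::-1]); return s
def load(fn): return dict(np.load('pics/'+fn+'.npz'))
def ray(s,u,v,fish=False):
    K=np.array(s['intrinsics']); x=(u-K[0,2])/K[0,0]; y=(v-K[1,2])/K[1,1]
    if fish:
        r=np.hypot(x,y); d=np.array([x/r*np.sin(r),y/r*np.sin(r),np.cos(r)]) if r>0 else np.array([0,0,1.])
    else: d=np.array([x,y,1.])
    return np.array(s['eye']),np.array(s['rotation'])@d
def atz(s,u,v,z,fish=False):
    e,d=ray(s,u,v,fish); return e+d*(z-e[2])/d[2]
def proj(s,p,fish=False):
    K=np.array(s['intrinsics']); c=np.array(s['rotation']).T@(np.array(p)-np.array(s['eye']))
    if fish:
        r=np.hypot(c[0],c[1]); a=np.arctan2(r,c[2]); c=np.array([c[0]/r*a,c[1]/r*a,1])
    return c[:2]/c[2]*np.diag(K)[:2]+K[:2,2]
E
python3 - <<'E'
from h import *
a=[snap(n,n+'0') for n in ('scene','side','wrist')]
for s in a: print(s['eye'],s['intrinsics'][0],np.round(s['rotation'],3).tolist())
cv2.imwrite('pics/two.png',np.hstack([cv2.resize(np.array(s['pixels'])[:,:,::-1],(400,300)) for s in a[1:]]))
E
```

```text
pics
[1.48748913 0.11280538 0.78802694] [485.60059999   0.         271.73751037] [0.589, 0.669, -0.344, -0.295]
[ 0.16151209 -0.76127219  0.61464781] [384.85879979   0.         280.38228578] [0.845, -0.223, 0.119, -0.471]
[0.62487677 0.08113781 0.3737032 ] [325.1922621    0.         284.74100498] [0.987, 0.001, -0.001, 0.158]
```

View pics/scene0.png

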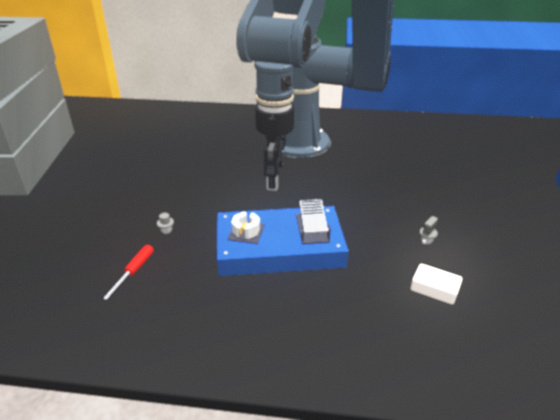

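View pics/two.png

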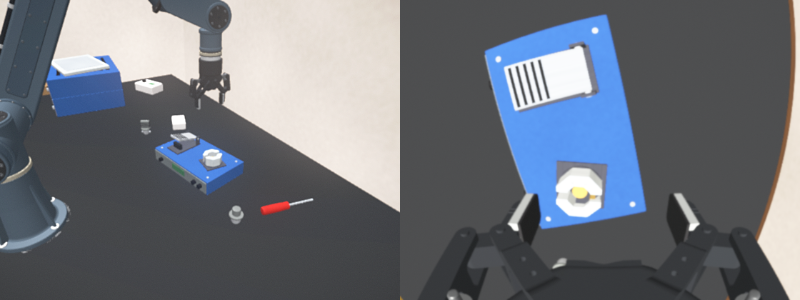

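Scene view: the lamp is near (429,230), the unit near (280,238) with the socket at (246,225) and the pedal at (313,215), and the blank plug at (165,222). The rotations are quaternions. I'll enlarge the parts that matter.

```bash
sed -i "s/^import numpy as np, cv2/&\nfrom scipy.spatial.transform import Rotation as Rn/; s/np.array(s\['rotation'\])@d/Rn.from_quat(s['rotation']).apply(d)/; s/np.array(s\['rotation'\]).T@(\(.*\))$/Rn.from_quat(s['rotation']).inv().apply(\1)/" h.py
python3 - <<'E'
from h import *
A=load('scene0');B=load('side0');W=load('wrist0')
def crop(s,u,v,w,h,k): return cv2.resize(s['pixels'][v:v+h,u:u+w,::-1],None,fx=k,fy=k,interpolation=cv2.INTER_CUBIC)
top=np.hstack([crop(A,400,205,66,50,6),crop(B,180,150,66,50,6)])
bot=np.hstack([crop(W,100,10,264,200,1.5) if 0 else crop(W,110,10,198,150,2),crop(W,200,190,132,100,3)])
cv2.imwrite('pics/m1.png',np.vstack([top,bot])); print(top.shape,bot.shape)
for p in [(.6,0,0),(.6,.2,0)]: print(proj(A,p),proj(B,p),proj(W,p,True))
print('lamp',atz(A,428,240,0),atz(B,203,184,0))
E
```

```text
(300, 792, 3) (300, 792, 3)
[277.32555491 257.29752362] [285.84218999 231.93245717] [263.91477366 177.78805156]
[360.08562503 263.94960719] [254.26054468 200.56223403] [263.3164698    8.36171194]
lamp [0.48819579 0.37215406 0.        ] [ 4.97515056e-01  3.89695131e-01 -1.11022302e-16]
```

View pics/m1.png

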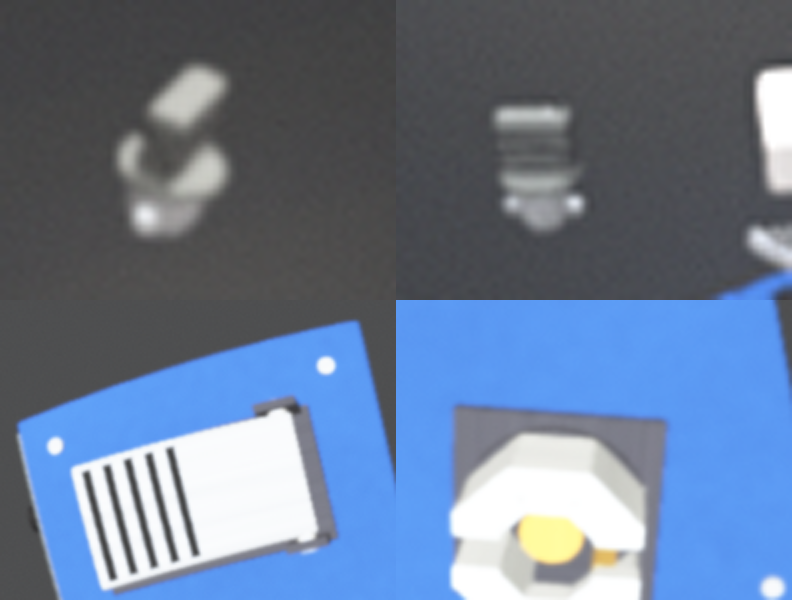

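Top: the lamp in the scene and side views, its bar towards the side view's lower axis. Bottom: the pedal, with free-end corners at crop (72,467) and (105,590), and the socket with slots running left to right.

```bash
python3 - <<'E'
from h import *
A=load('scene0');B=load('side0');W=load('wrist0')
P=lambda u,v:(110+u/2,10+(v-300)/2)
c1=atz(W,*P(72,467),.117,True);c2=atz(W,*P(105,590),.117,True);h1=atz(W,*P(290,408),.094,True);h2=atz(W,*P(320,540),.094,True)
print(c1,c2,np.linalg.norm(c1-c2));print(h1,h2,np.linalg.norm(h1-h2)); m=(c1+c2)/2; d=(h1+h2)/2-m; print(m,d,np.hypot(*d[:2]))
d[2]=0; yaw=np.arctan2(d[1],d[0]); print('yaw',yaw,'normal yaw',np.arctan2(*-(c1-c2)[:2][::-1])); pad=m+d/np.linalg.norm(d)*.0145; print('pad',pad,proj(W,[*pad[:2],.113],True))
print('sock',atz(W,252,269,.098,True))
# lamp by bar top
Q=lambda u,v,o:(o[0]+u/6,o[1]+v/6)
a=atz(A,*Q(190,95,(400,205)),.067);b=atz(B,*Q(531-396,115,(180,150)),.067);print('bartop',a,b)
e1=atz(A,*Q(208,70,(400,205)),.067);e2=atz(A,*Q(170,120,(400,205)),.067);print(e1,e2,np.arctan2(*(e1-e2)[:2][::-1]))
f1=atz(B,*Q(512-396,203,(180,150)),.0105);f2=atz(B,*Q(574-396,203,(180,150)),.0105);print('lugs',f1,f2,np.linalg.norm(f1-f2),np.arctan2(*(f1-f2)[:2][::-1]))
s=readout.sense();print(s['t'],s['tcp_pos'],Rn.from_quat(s['tool_rot']).as_matrix().round(3).tolist(),s['force'])
E
```

```text
[0.51058113 0.09858686 0.117     ] [0.52288045 0.04608521 0.117     ] 0.053923061993699305
[0.59943846 0.11975215 0.094     ] [0.61194182 0.06243102 0.094     ] 0.058668955731113206
[0.51673079 0.07233603 0.117     ] [ 0.08895935  0.01875555 -0.023     ] 0.09091499497613234
yaw 0.20778972825656705 normal yaw -1.3406806505125513
pad [0.53091888 0.07532735 0.117     ] [171.10552973 119.22330507]
sock [ 0.59321318 -0.0677311   0.098     ]
bartop [0.49655442 0.36817097 0.067     ] [0.49497477 0.36470555 0.067     ]
[0.47818705 0.37773824 0.067     ] [0.51460601 0.35802077 0.067     ] 2.645370701864257
lugs [0.48147616 0.37744419 0.0105    ] [0.51164437 0.35980341 0.0105    ] 0.03494736048046158 2.6124638683135624
0.15 [6.24420093e-01 1.23526925e-04 2.16048352e-01] [[0.0, 1.0, -0.002], [1.0, -0.0, 0.0], [0.0, -0.002, -1.0]] [-0.19403341 -0.66646336  0.78942312]
```

>>> send_rows(commands="0 0.47 -0.585 0.45 0;0 0.47 -0.585 0.45 0;0 0.47 -0.585 0.45 0;0 0.47 -0.585 0.45 0;0 0.47 -0.585 0.45 0;0 0.47 -0.585 0.45 0;0 0.47 -0.585 0.45 0;0 0.47 -0.585 0.45 0;0 0 0 0 0;0 0 0 0 0;0 0 0 0 0", grip_force=40)

```text
t: 1.07
tcp_pos: [0.5328, 0.0748, 0.1453]
tool_rot: [0.707, 0.707, 0.001, 0.001]
force: [0.2, -0.1, 0.5]
finger_gap: -0.005
gripper_force: 0.0
```

```bash
python3 - <<'E'
from h import *
W=snap('wrist','w1'); S=snap('side','s1')
s=readout.sense();print(s['t'],s['tcp_pos'],s['finger_gap'],s['force'])
cv2.imwrite('pics/m2.png',np.hstack([np.array(W['pixels'])[:,:,::-1],cv2.resize(np.array(S['pixels'])[150:290,200:280,::-1],(240,420),interpolation=cv2.INTER_CUBIC)]))
E
```

```text
1.1667 [0.53307355 0.07458215 0.14550061] 7.002579499952145e-05 [ 0.0516078  -0.35168963  0.15071161]
```

View pics/m2.png

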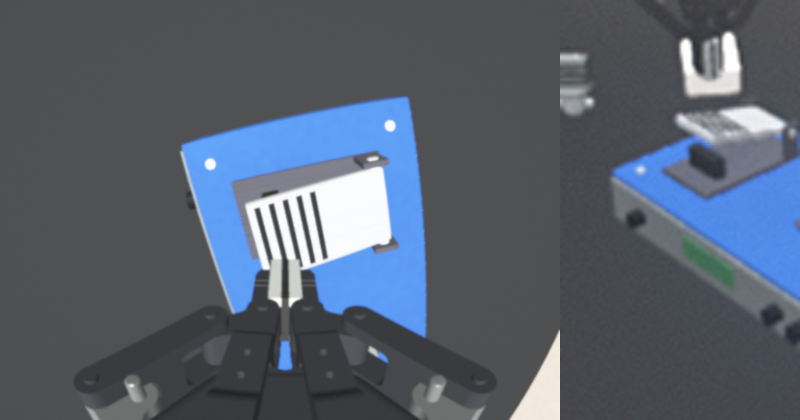

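Closed fingertips, seen at (285,262), are above the ribbed end of the pedal. Pressing down.

>>> send_rows(commands="0 0 0 0.4 0;0 0 0 0.4 0;0 0 0 0.3 0;0 0 0 0.2 0;0 0 0 0.2 0;0 0 0 0.2 0;0 0 0 0.2 0;0 0 0 0.2 0;0 0 0 0 0;0 0 0 0 0")

```text
t: 2.0
tcp_pos: [0.5312, 0.0753, 0.1026]
tool_rot: [0.707, 0.707, -0.0, -0.0]
force: [0.2, 0.0, -0.1]
finger_gap: 0.0
gripper_force: 0.0
```

```bash
python3 - <<'E'
from h import *
W=snap('wrist','w2'); S=snap('side','s2'); A=snap('scene','a2')
s=readout.sense();print(s['t'],s['tcp_pos'],s['finger_gap'],s['force'])
f=lambda S,v,u:cv2.resize(np.array(S['pixels'])[v:v+75,u:u+100,::-1],(400,300),interpolation=cv2.INTER_CUBIC)
w=np.array(W['pixels'])[:,:,::-1]
cv2.imwrite('pics/m3.png',np.hstack([f(S,160,210),f(A,170,260)]))
cv2.imwrite('pics/m3.png',np.vstack([np.hstack([f(S,160,210),f(A,170,260)]),np.hstack([cv2.resize(w,(400,300)),f(W,200,240)])]))
E
```

```text
2.15 [0.53162195 0.075252   0.10306762] 4.5417358377916795e-05 [ 0.26668508 -0.04660439  0.53003198]
```

View pics/m3.png

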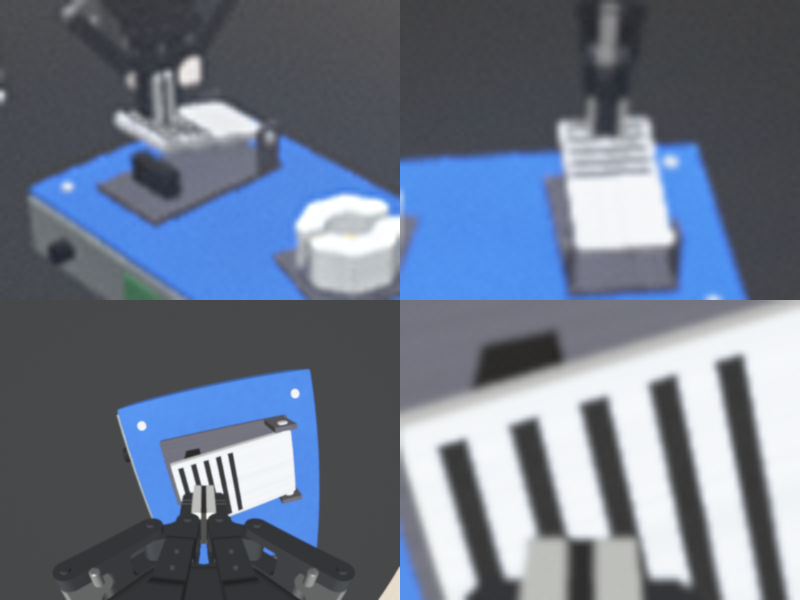

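Fingertips hover just above the ribs and the pedal is still up, matching the zero force. Continuing down in small steps.

>>> send_rows(commands="0 0 0 0.2 0;0 0 0 0.2 0;0 0 0 0.2 0;0 0 0 0 0")

```text
t: 2.48
tcp_pos: [0.5305, 0.075, 0.0908]
tool_rot: [0.707, 0.707, -0.001, -0.0]
force: [-3.4, -1.5, 8.5]
finger_gap: -0.001
gripper_force: 3.7
```

>>> send_rows(commands="0 0 0 0.2 0;0 0 0 0.2 0;0 0 0 0 0")

```text
t: 2.73
tcp_pos: [0.53, 0.0749, 0.0831]
tool_rot: [0.707, 0.707, -0.001, -0.001]
force: [-3.4, -1.5, 9.9]
finger_gap: 0.001
gripper_force: 5.2
```

>>> send_rows(commands="0 0 0 0.2 0;0 0 0 0.2 0;0 0 0 0 0")

```text
t: 2.98
tcp_pos: [0.5299, 0.0748, 0.079]
tool_rot: [0.707, 0.708, -0.001, -0.0]
force: [-9.3, -2.2, 33.9]
finger_gap: 0.0
gripper_force: 17.0
```

>>> send_rows(commands="0 0 0 -0.1 0;0 0 0 0 0;0 0 0 0 0;0 0 0 0 0;0 0 0 0 0;0 0 0 0 0;0 0 0 0 0;0 0 0 0 0;0 0 0 0 0;0 0 0 0 0;0 0 0 0 0;0 0 0 0 0;0 0 0 0 0;0 0 0 0 0;0 0 0 0 0;0 0 0 0 0")

```text
t: 4.32
tcp_pos: [0.5299, 0.0748, 0.0793]
tool_rot: [0.707, 0.707, -0.001, -0.0]
force: [-7.7, -2.2, 22.8]
finger_gap: -0.006
gripper_force: 11.1
```

```bash
python3 - <<'E'
from h import *
W=snap('wrist','w4'); S=snap('side','s4'); A=snap('scene','a4')
s=readout.sense();print(s['t'],s['tcp_pos'],s['q'],s['force'])
f=lambda S,v,u:cv2.resize(np.array(S['pixels'])[v:v+75,u:u+100,::-1],(400,300),interpolation=cv2.INTER_CUBIC)
cv2.imwrite('pics/m4.png',np.vstack([np.hstack([f(S,160,210),f(A,170,260)]),np.hstack([cv2.resize(np.array(W['pixels'])[:,:,::-1],(400,300)),f(W,190,220)])]))
E
```

```text
4.4667 [0.52990633 0.07484267 0.07926193] [-6.79505033e-02  6.15620223e-01  1.77278738e+00 -1.64250197e-03
  7.55176384e-01 -6.77214377e-02] [-7.07151059 -2.22387478 22.49568656]
```

View pics/m4.png

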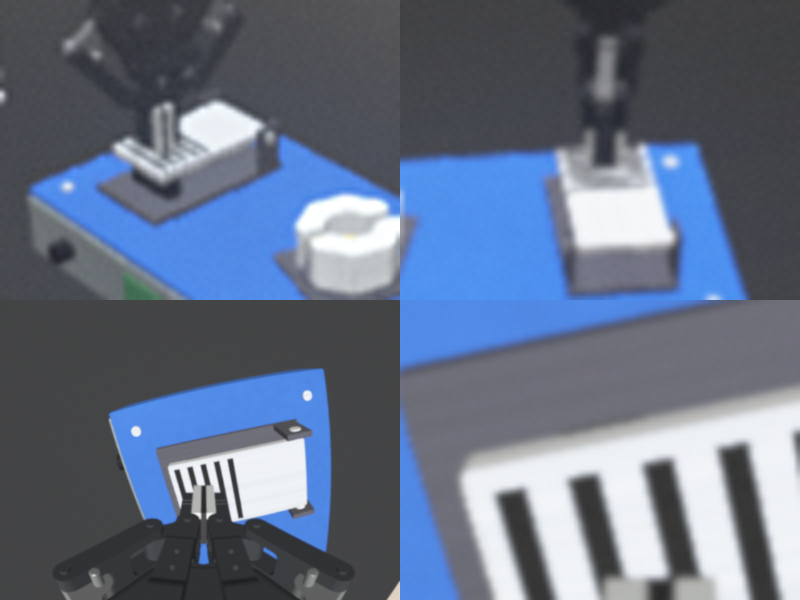

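Pedal is level on its black bumper: at its stop, held for about 1.5 s. Now release and rise while opening, and check the tip height against TCP (23 mm mismatch).

>>> send_rows(commands="0 0 0 -0.5 0;0 0 0 -0.5 0;0 0 0 -0.5 0;0 0 0 -0.5 0;0 0 0 -0.5 0;0 0 0 -0.5 0;0 0 0 -0.8 0;0 0 0 -0.8 0;0 0 0 0 0;0 0 0 0 0")

```text
t: 5.3
tcp_pos: [0.5318, 0.0752, 0.1695]
tool_rot: [0.707, 0.707, 0.001, 0.001]
force: [-0.4, -0.8, 0.2]
finger_gap: 0.003
gripper_force: 0.0
```

```bash
python3 - <<'E'
from h import *
W=snap('wrist','w5'); S=snap('side','s5'); A=snap('scene','a5')
s=readout.sense();print(s['t'],s['tcp_pos'],s['force'])
p=s['tcp_pos']
f=lambda S,v,u:cv2.resize(np.array(S['pixels'])[v:v+75,u:u+100,::-1],(400,300),interpolation=cv2.INTER_CUBIC)
I=[]
for X,v,u in ((S,130,210),(A,150,260)):
    X=dict(X);im=np.array(X['pixels']);g=f(X,v,u).copy()
    for dz,c in ((-.008,(0,0,255)),(.015,(0,255,0))):
        q=proj(X,[p[0],p[1],p[2]+dz]); cv2.circle(g,tuple(int(t) for t in ((q-[u,v])*4)),4,c,-1)
    I.append(g)
cv2.imwrite('pics/m5.png',np.hstack(I))
E
```

```text
5.45 [0.53048138 0.07526079 0.16787229] [ 0.07258713 -0.9889303  -0.7636306 ]
```

View pics/m5.png

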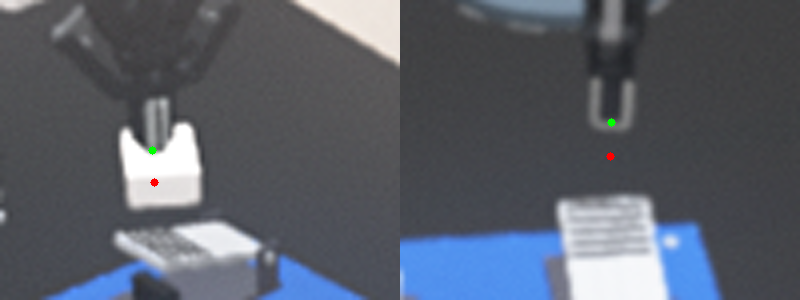

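The reported TCP lies about 15 mm beyond the real tips (green dot), so I use tip = TCP + 14.5 mm in z. Going over to the lamp.

>>> send_rows(commands="45 0.91 -0.11 0 0;45 0.91 -0.11 0 0;45 0.91 -0.11 0 0;45 0.91 -0.11 0 0;45 0.91 -0.11 0 0;45 0.91 -0.11 0 0;45 0.91 -0.11 0 0;45 0.91 -0.11 0 0;45 0.91 -0.11 0 0;45 0.91 -0.11 0 0;45 0.91 -0.11 0 0;45 0.91 -0.11 0 0;45 0.91 -0.11 0 0;45 0.91 -0.11 0 0;45 0.91 -0.11 0 0;45 0.91 -0.11 0 0;45 0 0 0 0;45 0 0 0 0")

```text
t: 6.95
tcp_pos: [0.4952, 0.3667, 0.1675]
tool_rot: [0.706, 0.708, -0.001, -0.0]
force: [-0.3, -0.3, -0.2]
finger_gap: 0.529
gripper_force: 0.0
```

>>> send_rows(commands="45 0 0 0.05 -1;45 0 0 0.05 -1;45 0 0 0.05 -1;45 0 0 0.05 -1;45 0 0 0.05 -1;45 0 0 0.05 -1;45 0 0 0.05 -1;45 0 0 0.05 -1;45 0 0 0.05 -1;45 0 0 0.05 -1;45 0 0 0.05 -1;45 0 0 0.05 -1;45 0 0 0.05 -1;45 0 0 0.05 -1;45 0 0 0.05 -1;45 0 0 0 0;45 0 0 0 0")

```text
t: 8.37
tcp_pos: [0.4961, 0.3653, 0.1532]
tool_rot: [0.26, 0.966, -0.001, -0.001]
force: [0.1, -0.2, -0.0]
finger_gap: 0.526
gripper_force: 0.0
```

```bash
python3 - <<'E'
from h import *
W=snap('wrist','w6')
s=readout.sense();print(s['t'],s['tcp_pos'],s['finger_gap'],Rn.from_quat(s['tool_rot']).as_matrix().round(3).tolist())
print(W['eye'],proj(W,[.496,.367,.067],True))
w=np.array(W['pixels'])[:,:,::-1]
cv2.imwrite('pics/m6.png',cv2.resize(w,(800,600),interpolation=cv2.INTER_CUBIC))
E
```

```text
8.4167 [0.49614207 0.36552378 0.15343378] 0.5306914553602222 [[-0.865, 0.502, -0.001], [0.502, 0.865, -0.001], [0.0, -0.001, -1.0]]
[0.42699083 0.40645927 0.31105033] [285.68530545 210.58140835]
```

View pics/m6.png

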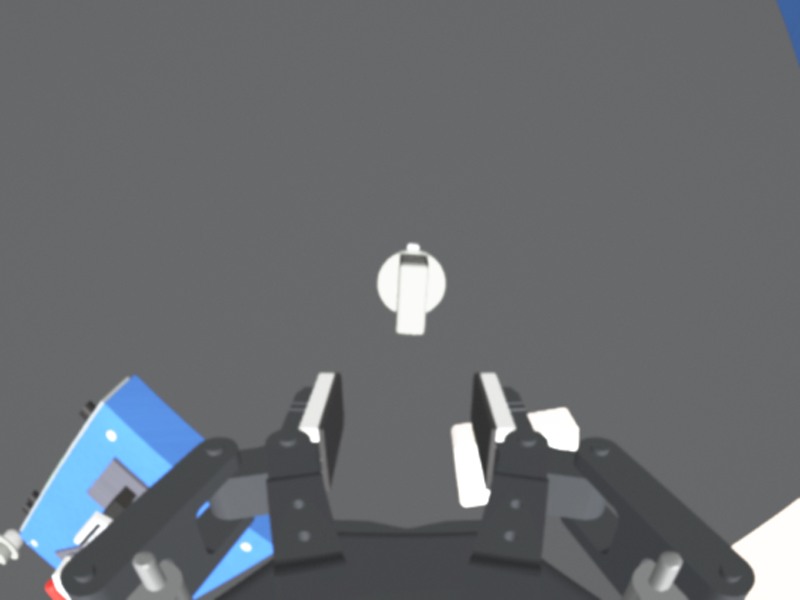

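The lamp is right below: bar top corners at about (400,265), (428,265), (424,333), (396,333) in the 800 px view, upright in the image, so the yaw is near right.

```bash
python3 - <<'E'
from h import *
W=load('w6'); f=lambda u,v,z:atz(W,u*.7,v*.7,z,True)
a=(f(400,265,.067)+f(428,265,.067))/2; b=(f(396,333,.067)+f(424,333,.067))/2
c=(a+b)/2; print(a,b,c,np.linalg.norm(a-b), np.arctan2(*(b-a)[:2][::-1]),np.linalg.norm(f(400,265,.067)-f(428,265,.067)))
print('flange',f(411,283,.031),'w',np.linalg.norm(f(377,283,.031)-f(446,283,.031)),'lug',f(413,247,.014))
print('adaptor',f(452,427,.034),f(530,415,.034),f(578,445,.034))
R=Rn.from_quat(readout.sense()['tool_rot']).as_matrix(); p=readout.sense()['tcp_pos']
print('shift tool/0.02',R.T@(np.array([*c[:2],.0195])-p)/.02, np.arctan2(R[1,0],R[0,0]))
E
```

```text
[0.47996872 0.37993987 0.067     ] [0.5131226  0.35833242 0.067     ] [0.49654566 0.36913614 0.067     ] 0.039573492752161814 -0.5775918968989524 0.015126337127846006
flange [0.49691208 0.36862025 0.031     ] w 0.0433069894412572 lug [0.48067797 0.37962434 0.014     ]
adaptor [0.6024749  0.34151519 0.034     ] [0.62343668 0.39421957 0.034     ] [0.67067382 0.41616121 0.034     ]
shift tool/0.02 [0.07046931 0.17325677 6.6965433 ] 2.615476216874533
```

>>> send_rows(commands="45 0.07 0.17 0.6 0.72;45 0 0 0.8 0;45 0 0 0.8 0;45 0 0 0.8 0;45 0 0 0.8 0;45 0 0 0.8 0;45 0 0 0.7 0;45 0 0 0.6 0;45 0 0 0.4 0;45 0 0 0.25 0;45 0 0 0 0;45 0 0 0 0;16 0 0 0 0;10 0 0 0 0;10 0 0 0 0;10 0 0 0 0;10 0 0 0 0;10 0 0 0 0;10 0 0 0 0", grip_force=70)

```text
t: 10.0
tcp_pos: [0.4971, 0.3703, 0.0235]
tool_rot: [0.283, 0.959, 0.0, 0.0]
force: [-0.5, 0.7, 5.2]
finger_gap: 0.18
gripper_force: 70.3
```

>>> send_rows(commands="10 0 0 -0.5 0;10 0 0 -1 0;10 0 0 -1 0;10 0 0 -1 0;10 0 0 -1 0;10 0 0 -1 0;10 0 0 -1 0;10 0 0 -1 0;10 0 0 -1 0;10 0 0 0 0;10 0 0 0 0")

```text
t: 10.92
tcp_pos: [0.4969, 0.3702, 0.1936]
tool_rot: [0.283, 0.959, 0.001, 0.001]
force: [-0.1, 0.4, -1.8]
finger_gap: 0.178
gripper_force: 69.5
```

```bash
python3 - <<'E'
from h import *
s=readout.sense();p=np.array(s['tcp_pos']);R=Rn.from_quat(s['tool_rot']).as_matrix();print(s['t'],p,s['finger_gap'],s['force'],s['q'])
for t in ([.683,-.068,p[2]],): print(R.T@(np.array(t)-p)/.02,np.arctan2(R[1,0],R[0,0]))
E
```

```text
10.9167 [0.49688385 0.37020502 0.193555  ] 0.17772723343033103 [-0.09290964  0.3969422  -1.84072824] [ 4.60208592e-01  5.45447621e-01  1.47207673e+00  1.90144933e-05
  1.12218347e+00 -5.36728024e-01]
[-1.97098216e+01 -1.33484111e+01 -3.03361359e-03] 2.567723938993722
```

>>> send_rows(commands="10 -0.4 -0.27 0 0;10 -0.8 -0.54 0 0;10 -0.8 -0.54 0 0;10 -0.9 -0.61 0 0;10 -0.9 -0.61 0 0;10 -0.9 -0.61 0 0;10 -0.9 -0.61 0 0;10 -0.9 -0.61 0 0;10 -0.9 -0.61 0 0;10 -0.9 -0.61 0 0;10 -0.9 -0.61 0 0;10 -0.9 -0.61 0 0;10 -0.9 -0.61 0 0;10 -0.9 -0.61 0 0;10 -0.9 -0.61 0 0;10 -0.9 -0.61 0 0;10 -0.9 -0.61 0 0;10 -0.9 -0.61 0 0;10 -0.9 -0.61 0 0;10 -0.9 -0.61 0 0")

```text
t: 12.58
tcp_pos: [0.6587, -0.0162, 0.1901]
tool_rot: [0.283, 0.959, -0.0, -0.002]
force: [1.3, 0.3, -0.7]
finger_gap: 0.176
gripper_force: 69.5
```

>>> send_rows(commands="10 -0.9 -0.61 0 0;10 -0.9 -0.61 0 0;10 -0.6 -0.41 0 0;10 0 0 0 -1;10 0 0 0 -1;10 0 0 0 -1;10 0 0 0 -1;10 0 0 0 -1;10 0 0 0 -1;10 0 0 0 -1;10 0 0 0 -1;10 0 0 0 0;10 0 0 0 0;10 0 0 0 0")

```text
t: 13.75
tcp_pos: [0.682, -0.0681, 0.1918]
tool_rot: [0.008, 1.0, 0.0, -0.001]
force: [0.6, -0.1, -2.5]
finger_gap: 0.175
gripper_force: 69.4
```

```bash
python3 - <<'E'
from h import *
W=snap('wrist','w7')
s=readout.sense();p=np.array(s['tcp_pos']);R=Rn.from_quat(s['tool_rot']).as_matrix();print(s['t'],p,s['finger_gap'],s['q'][5],np.arctan2(R[1,0],R[0,0]))
q=proj(W,[.593,-.068,.098],True);print(q,W['eye'])
w=np.array(W['pixels'])[:,:,::-1]
u,v=int(np.clip(q[0]-100,0,360)),int(np.clip(q[1]-75,0,270)); print('crop',u,v)
cv2.imwrite('pics/m7.png',np.hstack([cv2.resize(w[v:v+150,u:u+130],None,fx=4,fy=4,interpolation=cv2.INTER_CUBIC),cv2.resize(w[150:],(280,270)).copy() if 0 else cv2.copyMakeBorder(cv2.resize(w,(280,210)),0,390,0,0,cv2.BORDER_CONSTANT)]))
E
```

```text
13.8 [ 0.68218088 -0.06806966  0.19209809] 0.17478620704645714 -1.8162709159733292 3.1249873552442033
[281.95732371  96.74995731] [ 0.60216171 -0.06613635  0.34972938]
crop 181 21
```

View pics/m7.png

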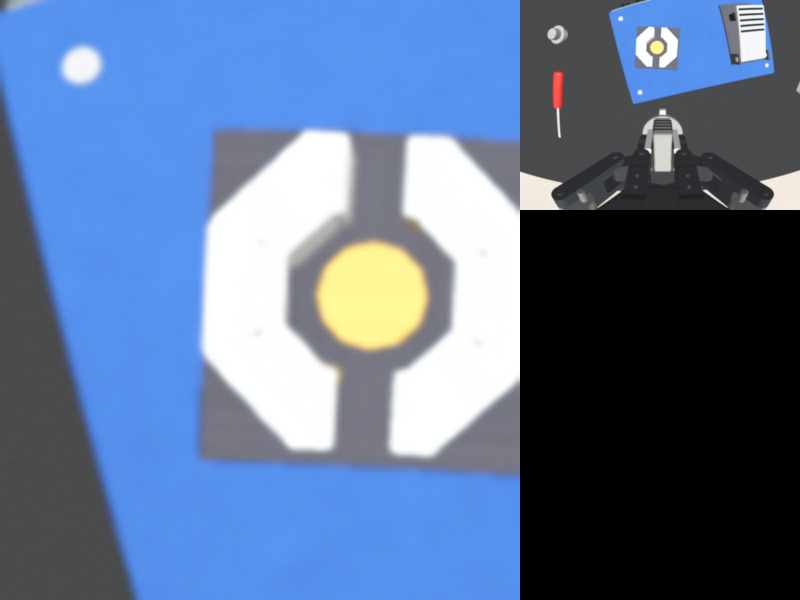

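The socket is seen cleanly: slot mid points at crop (379.5,133.5) and (361.5,451), bore centre near (371,295). The lamp sits straight in the fingers with a lug showing at the top.

```bash
python3 - <<'E'
from h import *
W=load('w7'); f=lambda u,v,z=.098:atz(W,181+(u+.5)/4-.5,21+(v+.5)/4-.5,z,True)
a=f(379.5,133.5);b=f(361.5,451);c=(a+b)/2;print(a,b,c,np.linalg.norm(a-b),'yaw',np.arctan2(*(a-b)[:2][::-1]))
print('bore',f(371,295),'collar L/R',f(204,290),'bore w',np.linalg.norm(f(287,295)-f(454,295)),'slotw',np.linalg.norm(f(352,132)-f(407,135)))
s=readout.sense();p=np.array(s['tcp_pos']);R=Rn.from_quat(s['tool_rot']).as_matrix()
zb=p[2]-.0235
for o in (-.002,0,.002):
  print(o,proj(W,R@[.021+o,0,0]*np.array([1,1,0])+[p[0],p[1],zb+.012],True))
g=W['pixels'][205:240,284].astype(int).sum(1)//3; print(list(enumerate(g,205)))
y=np.arctan2(*(a-b)[:2][::-1]);y=y%np.pi
print('shift',R.T@(np.array([*c[:2],p[2]])-p)/.02,'spin rows',-(np.degrees(y-np.arctan2(R[1,0],R[0,0]))+90)%180-90, y)
E
```

```text
[ 0.55940983 -0.07234167  0.098     ] [ 0.62122338 -0.07689986  0.098     ] [ 0.5903166  -0.07462076  0.098     ] 0.061981384832515245 yaw 3.0679849065121356
bore [ 0.59102363 -0.07447847  0.098     ] collar L/R [ 0.58878827 -0.10642436  0.098     ] bore w 0.03173114616472974 slotw 0.01040959110066514
-0.002 [283.40566711 221.16991203]
0 [283.40453646 217.75486576]
0.002 [283.40349695 214.31459726]
[(205, np.int64(75)), (206, np.int64(75)), (207, np.int64(75)), (208, np.int64(75)), (209, np.int64(75)), (210, np.int64(76)), (211, np.int64(75)), (212, np.int64(74)), (213, np.int64(74)), (214, np.int64(75)), (215, np.int64(77)), (216, np.int64(94)), (217, np.int64(123)), (218, np.int64(147)), (219, np.int64(166)), (220, np.int64(201)), (221, np.int64(237)), (222, np.int64(247)), (223, np.int64(248)), (224, np.int64(249)), (225, np.int64(249)), (226, np.int64(249)), (227, np.int64(248)), (228, np.int64(239)), (229, np.int64(195)), (230, np.int64(136)), (231, np.int64(123)), (232, np.int64(152)), (233, np.int64(189)), (234, np.int64(205)), (235, np.int64(194)), (236, np.int64(154)), (237, np.int64(120)), (238, np.int64(108)), (239, np.int64(95))]
shift [ 4.58713804 -0.40377997  0.00588984] spin rows 3.2659997342583296 3.0679849065121356
```

>>> send_rows(commands="10 0.57 -0.05 0 0;10 0.57 -0.05 0 0;10 0.57 -0.05 0 0;10 0.57 -0.05 0 0;10 0.57 -0.05 0 0;10 0.57 -0.05 0 0;10 0.57 -0.05 0 0;10 0.59 -0.05 0 0;10 0 0 0.5 0.82;10 0 0 0.5 0;10 0 0 0.6 0;10 0 0 0.6 0;10 0 0 0.6 0;10 0 0 0.4 0;10 0 0 0 0;10 0 0 0 0;10 0 0 0 0")

```text
t: 15.22
tcp_pos: [0.5915, -0.0748, 0.1292]
tool_rot: [0.036, 0.999, -0.0, 0.001]
force: [0.5, 1.2, -0.9]
finger_gap: 0.176
gripper_force: 69.3
```

```bash
python3 - <<'E'
from h import *
s=readout.sense();p=np.array(s['tcp_pos']);R=Rn.from_quat(s['tool_rot']).as_matrix();print(s['t'],p,s['force'],s['q'][5],np.arctan2(R[1,0],R[0,0]))
print(R.T@(np.array([.5905,-.0746,.127])-p)/.02)
W=snap('wrist','w8');S=snap('side','s8');A=snap('scene','a8')
f=lambda S,v,u:cv2.resize(np.array(S['pixels'])[v:v+75,u:u+100,::-1],(400,300),interpolation=cv2.INTER_CUBIC)
cv2.imwrite('pics/m8.png',np.vstack([np.hstack([f(S,175,255),f(A,175,200)]),np.hstack([f(W,180,232),cv2.resize(np.array(W['pixels'])[:,:,::-1],(400,300))])]))
E
```

```text
15.2167 [ 0.59148133 -0.07478458  0.12917742] [ 0.4563046   1.15584655 -0.90203456] -1.8115474165582843 3.0692720099676216
[0.04971645 0.00568394 0.10881909]
```

View pics/m8.png

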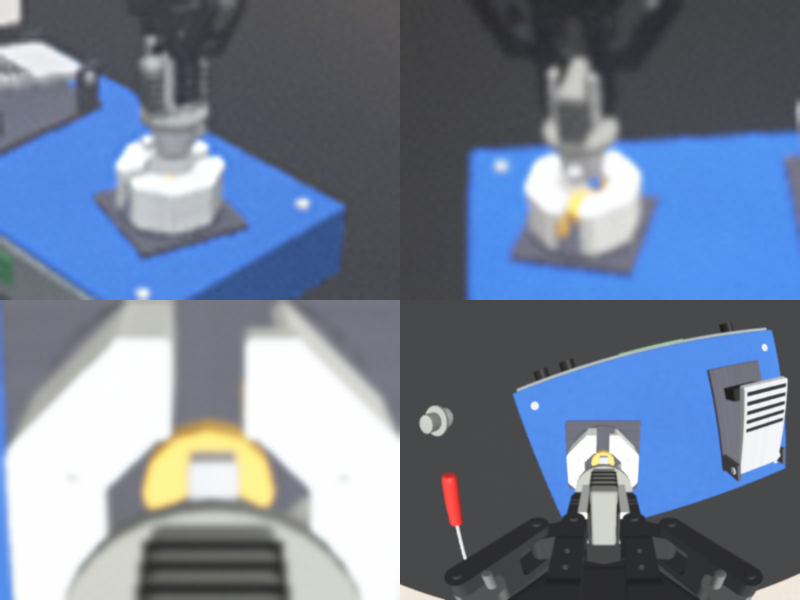

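Wrist view: the lug (crop 213) lines up with the slot (crop 210), and the other views show the cartridge centred over the bore. Lowering in.

>>> send_rows(commands="10 0.04 0 0.3 0;10 0 0 0.3 0;10 0 0 0.2 0;10 0 0 0.2 0;10 0 0 0.1 0;10 0 0 0 0;10 0 0 0 0")

```text
t: 15.95
tcp_pos: [0.59, -0.0746, 0.1065]
tool_rot: [0.036, 0.999, 0.0, -0.0]
force: [0.1, 0.0, -0.9]
finger_gap: 0.173
gripper_force: 69.4
```

>>> send_rows(commands="10 0 0 0.15 0;10 0 0 0.15 0;10 0 0 0.1 0;10 0 0 0 0;10 0 0 0 0")

```text
t: 16.37
tcp_pos: [0.5906, -0.0747, 0.0996]
tool_rot: [0.036, 0.999, -0.0, 0.001]
force: [-1.0, 0.6, 5.5]
finger_gap: 0.173
gripper_force: 70.2
```

>>> send_rows(commands="10 0 0 0.1 0;10 0 0 0.07 0;10 0 0 0 0;10 0 0 0 0")

```text
t: 16.7
tcp_pos: [0.5907, -0.0748, 0.0964]
tool_rot: [0.036, 0.999, -0.0, 0.001]
force: [-1.3, 0.1, 6.8]
finger_gap: 0.171
gripper_force: 70.3
```

>>> send_rows(commands="10 0 0 0 0.5;10 0 0 0 0.8;10 0 0 0 0.8;10 0 0 0 0.8;10 0 0 0 0.8;10 0 0 0 0.8;10 0 0 0 0;10 0 0 0 0", grip_force=90)

```text
t: 17.37
tcp_pos: [0.5907, -0.0756, 0.0966]
tool_rot: [0.192, 0.981, -0.001, 0.001]
force: [-1.8, -2.3, 6.5]
finger_gap: 0.168
gripper_force: 91.3
```

```bash
python3 - <<'E'
from h import *
s=readout.sense();R=Rn.from_quat(s['tool_rot']).as_matrix();print(s['t'],s['tcp_pos'],s['force'],s['ft_torque'],s['q'][5],np.arctan2(R[1,0],R[0,0]))
E
```

```text
17.3667 [ 0.59065886 -0.07559687  0.09657   ] [-1.80819658 -2.27234788  6.45209697] [-0.32067981  0.35611776  0.05856462] -1.497497938724071 2.755434025208643
```

>>> send_rows(commands="10 0 0 0 1;10 0 0 0 1;10 0 0 0 1;10 0 0 0 1;10 0 0 0 1;10 0 0 0 1;10 0 0 0 1;10 0 0 0 1;10 0 0 0 1;10 0 0 0 1;10 0 0 0 1;10 0 0 0 1;10 0 0 0 1;10 0 0 0 1;10 0 0 0 1;10 0 0 0 1;10 0 0 0 1;10 0 0 0 0.8;10 0 0 0 0;10 0 0 0 0")

```text
t: 19.03
tcp_pos: [0.5901, -0.0758, 0.0966]
tool_rot: [0.727, 0.687, -0.001, 0.001]
force: [-2.5, -2.4, 7.1]
finger_gap: 0.172
gripper_force: 91.4
```

```bash
python3 - <<'E'
from h import *
s=readout.sense();R=Rn.from_quat(s['tool_rot']).as_matrix();print(s['t'],s['tcp_pos'],s['force'],s['ft_torque'],s['q'][5],np.arctan2(R[1,0],R[0,0])-3.069)
E
```

```text
19.0333 [ 0.59012693 -0.07582463  0.09657609] [-2.54604748 -2.41666723  7.08362515] [-0.42755245  0.53580161  0.04427601] -0.25506041592687045 -1.5556492542860694
```

>>> send_rows(commands="10 0 0 0 0.4;10 0 0 0 0.4;10 0 0 0 0;10 0 0 0 0;10 0 0 0 0")

```text
t: 19.45
tcp_pos: [0.5901, -0.0758, 0.0966]
tool_rot: [0.746, 0.666, -0.001, 0.001]
force: [-3.1, -2.4, 7.5]
finger_gap: 0.169
gripper_force: 91.4
```

```bash
python3 - <<'E'
from h import *
s=readout.sense();R=Rn.from_quat(s['tool_rot']).as_matrix();print(s['t'],s['tcp_pos'],s['force'],s['ft_torque'],s['q'][5],np.arctan2(R[1,0],R[0,0])-3.069)
W=snap('wrist','w9');S=snap('side','s9');A=snap('scene','a9')
f=lambda S,v,u:cv2.resize(np.array(S['pixels'])[v:v+75,u:u+100,::-1],(400,300),interpolation=cv2.INTER_CUBIC)
cv2.imwrite('pics/m9.png',np.vstack([np.hstack([f(S,175,255),f(A,175,200)]),np.hstack([f(W,180,232),cv2.resize(np.array(W['pixels'])[:,:,::-1],(400,300))])]))
E
```

```text
19.45 [ 0.59006567 -0.0758206   0.09656193] [-3.06590948 -2.35932443  7.4716261 ] [-0.49953487  0.51479245  0.12213623] -0.1993434475071599 -1.6113263253156425
```

View pics/m9.png

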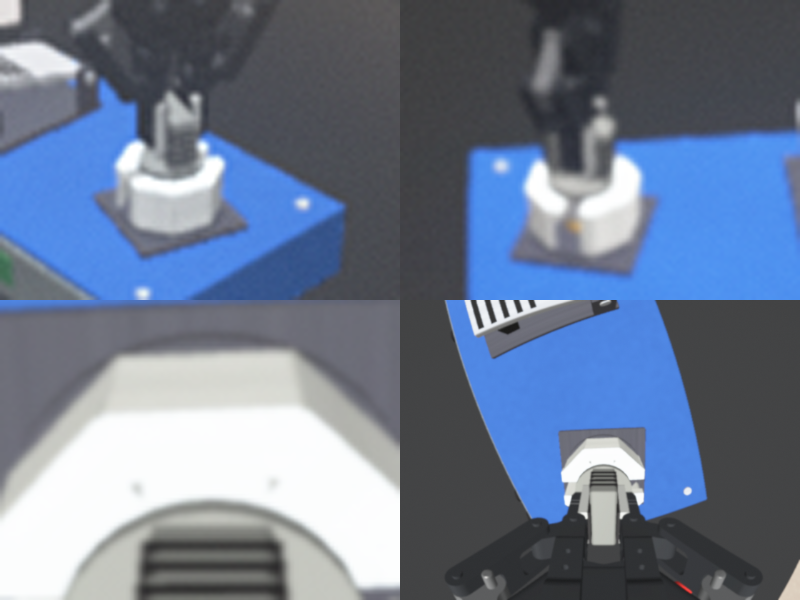

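The cartridge's flange sits just above the collar and its bar is across the slots. The turn is about 1.61 rad, and the jump in torque shows the stop. Handing in.

```bash
python3 -c "
from station import sign_off; print(sign_off())"
```

```text
the job is handed in; nothing more can be done
None
```

I pressed the pedal to its stop, held it about 1.5 s and released it. The lamp cartridge is in the socket, pushed in about 9 mm, turned clockwise about 1.61 rad to the stop and still gripped; I handed the job in at about 19.5 s, and the other loose things were not touched.

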